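# Snap the retaining clip onto a mould's pivot pin

### The arm

A 7-joint arm with a two-finger parallel gripper is mounted at the origin on the work surface. World frame = base frame: x ahead of the robot, y to its left, z up, the work surface at z = 0. Lengths are in m, angles in rad, forces in N, time in s.
With the tool pointing down it reaches from about 0.375 to 0.925 m from the base axis. Payload 3.1 kg.
Tool frame: the origin (TCP) lies midway between the tips of the shut fingers; the grasp point (between the pads) lies 19 mm behind it; x points along the fingers, y is the direction in which the jaws open and shut, and the axes are right-handed (so a half turn about x gives the same grasp; the last joint's range is limited). The gripper opens to 85 mm and grips with 20 to 120 N. Pads are 22 mm wide; open, the fingers measure 114 mm over their backs; the gripper's body (76 mm by 85 mm) begins 54 mm behind the grasp point. The pads swing forward as they close: fully open they stand 13 mm farther back than shut.
Start: joints at [1.188, 0.383, 0.044, 1.598, -0.018, 1.161, -0.05], TCP at [0.183, -0.624, 0.231] pointing down, gripper open.
Joint ranges: [-2.61, 2.61], [-0.41, 2.15], [-1.48, 1.57], [0, 2.5], [-1.57, 4.71], [0.05, 1.97], [-2.85, 2.85]. Speed limits (rad/s): [2.79, 2.79, 3.14, 3.14, 3.14, 3.14, 3.14].

### API

Orientations are given as [roll, pitch, yaw] about the fixed x, y, z axes, in that order (R = Rz(yaw) Ry(pitch) Rx(roll)).
In Python, from workcell import sense, optics, sign_off gives the robot as it stands. The module is installed in compiled form; this text tells all that it offers.
- The arm moves only by the tool carry_out, never from a script. Its argument "plan" is a list of rows, each an object of numbers: "fingers": the closure, from 0 (fully open) to 1 (shut); "x", "y", "z": the shift along the world's x, y, z in mm; "turn": the turn about the world's z in degrees. A call has 1 to 5 rows; each row is the pose to reach, as a shift and turn from the pose commanded when the call began; what a row does not reach only later rows make up. A row lasts 1/10 s, in which the tool goes at most 50 mm and 8.59 degrees, less where a joint would pass 70% of its speed; a pose out of reach is approached as far as the arm can. A call with a gripper value outside its range is refused whole. The fingers move at their own pace and stop on an object; "squeeze" is the grip in N (left out, the last holds). Time passes only in rows, so rows that repeat a pose let the fingers close. It gives the time, the measured TCP pose, the force and the opening at its end, in the units of the state.
- sense(): the state, without advancing time (a new reading comes with each control period).
- optics.snapshot(name): name is "scene" or "top"; returns (picture, depth): 400x640x3 uint8, blue, green, red; 400x640 float32, m along the optical axis (not along the pixel's ray), 0 where there is no reading.
- optics.camera_model(name): a dict with "K" (3x3 intrinsics, pixels), "world_from_camera" (4x4, takes a point from camera to world coordinates). Camera axes: x right, y down, z forward; pixel columns grow to the right and rows downward; lengths in m; the calibration is good to about 2 mm. A picture is of the moment at which its call begins. camera_model takes no time and is no camera call.
- sign_off(): hands the job in, once; it reports no verdict.
Trained networks look in the newest picture that a camera, given by its name, has taken for a name from the list of things; names that differ only in an ending like _2 or _b are one class to them, and where a whole thing is asked for, a point or a joint stands for the part that bears it (a point fixed in the world has none). Each returns a list of dicts, best first, with "confidence" (0 to 1); they miss things now and then, are a little off and sometimes report something else, mostly with a low value. They report only what shows in the picture. A call takes as long as a camera call.
- optics.regions_of(target, camera): "region" (400x640 bool, what is visible of it) and "box" ([centre column, centre row, width, height] in pixels, round what is visible of it).
The state is a dict: "time_s": time; "joints": joint angles; "joint_vel": joint speeds; "joint_torque": joint torques, N m; "position": TCP position; "eef_rot": TCP orientation; "force": force on the tool from outside, world axes, zero at the start; "wrist_torque": the same for the moment, N m; "gripper_width": finger opening in m.
Only numpy, scipy, OpenCV 4.12 (cv2) and the standard library are available. Lean on these libraries where they do the work, as an engineer would, in place of code of your own. Each camera call takes 0.05 s, during which the arm holds its last target. There are 200 camera calls.

### The job

Take the red-handled fork tool from its green pad and, touching the clip with nothing but the fork, push the brass split clip sideways along the mould's plate onto the groove of the steel pin until it snaps in and is fully home; finish with a firm push of about 15 N against the pin and never push harder than 25 N. Then stand the fork tool upright back on its green pad and let go. Do not bear down hard on the mould, and leave everything else on the bench where it is.

Things in the scene. Friction and masses are not known exactly. Their poses are not given: they have to be found in the camera images.
- mould: Fixed steel mould half, 220 (x) x 180 (y) x 45 mm, with a plate 200 x 120 x 8 mm centred on top. Clip and fork slide on the plate's level face, 53 mm above this origin (centre of the underside, bench height). x points to the pin's end. Guide pillars 18 mm across at x = 95, y = +-77 mm, tops 12 mm above the face.
- pin_axis (a point): On the axis of the upright steel pin, 2.5 mm above the plate's face, 50 mm from the mould's centre along its +x. Pin rigid and fixed: round groove 20 mm across from the face up to 7.5 mm, above it a head 26 mm across up to 22 mm. A clip may go on from any horizontal direction. Axes parallel to the mould's.
- clip: Loose brass split clip, 54 g, 5 mm thick, lying flat on the plate, mouth roughly towards the pin. Origin: underside, centre of the circle that embraces the groove; x points out of the mouth. Back bar x = -20 to -13 mm, y = +-20 mm; curved sprung arms reach to x = +12, y = +-18.5 mm, each spreads 3 mm in snapping. Lugs in the mouth at x = 8, y = +-9.6 mm, radius 2.5 mm.
- clip_centre (a point): Centre of the clip's circle, 2.5 mm above its underside; meets point pin_axis when home. Axes as the clip. Pushed along +x, its lugs meet the pin 16 mm short of home; resistance rises to about 4 to 12 N, fades over the last 9 mm, then climbs steeply when the back bar's pad (x = -10 mm) bottoms on the groove: home. Its arms draw it in only weakly, over the last few mm.
- clip_back (a point): Middle of the clip's straight back edge (40 mm wide), 20 mm behind its centre, 2.5 mm above its underside: where the fork pushes. Axes as the clip. Keep the fork 1 to 2 mm clear of the plate: rubbing on it adds several N to what the wrist feels, and more than 4 mm up it rides over the clip.
- fork: Loose fork tool, about 250 g, standing on its pad. Steel foot 9 mm thick, x = -22 to 30, y = +-28 mm. Red square handle 22 x 22 mm on the z axis, from 9 to 85 mm above the underside, sides along x and y. Origin at the underside below the handle; x points forward to the fork, z up.
- fork_face (a point): Middle of the fork's flat front face, which pushes the clip's back edge; 30 mm ahead (+x) of the fork's origin, 4.5 mm above the underside. Either side two tines (5 mm wide, inner faces at y = +-23 mm) reach 8 mm farther ahead and pass beside the clip's back bar with 3 mm play each. Axes as the fork.
- pad: Fixed green pad for the fork tool, 140 x 140 x 3 mm, on the bench; origin at the centre of its underside.
- hammer: Bystander: hammer with brass head, handle about 0.2 m long, lying on the bench. Leave alone.
- driver: Bystander: screwdriver lying on the bench. Leave alone.
- spray: Bystander: spray can 56 mm across, 150 mm tall, blue label. Leave alone.
- stones: Bystander: blue flat box of polishing stones 70 x 120 x 30 mm. Leave alone.
- washer: Bystander: steel washer 44 mm across, 28 mm hole, 5 mm thick (not the clip). Leave alone.
- crate: Bystander: blue open crate 130 x 170 x 50 mm. Leave alone.
- spare_pin: Bystander: plain upright steel pin 26 mm across, 50 mm tall (a spare, no groove). Leave alone.

How it is judged:
By the outcome, as a careful person would: the job done as asked, in the order asked, and still so for the second after the job is handed in, with the robot touching nothing.
It also fails if it takes over 70 s, if anything falls off the work surface, if the arm or the gripper's body presses on something with over 40 N, if the wrist force passes 120 N, or if a joint passes its speed limit or range.

## Working session

There is one attempt and no reset: what is moved stays moved. The work goes in short steps, Python scripts to look and compute and a tool call to move; the robot and the scene stay as the last step left them, time stands still between calls to the robot, and variables do not carry over. Pictures are saved under pics/ and viewed, about 8 in all and at most 12, crops included, and the job is handed in when it is done.

Besides the shell and the picture viewer there is one more tool, called after "Request:" as name(argument=value, ...), one argument or row to a line, values as JSON. carry_out: Moves the arm, as the interface text tells. Its arguments: {"type":"object","properties":{"plan":{"type":"array","items":{"type":"object","properties":{"fingers":{"type":"number"},"x":{"type":"number"},"y":{"type":"number"},"z":{"type":"number"},"turn":{"type":"number"}}}},"squeeze":{"type":"number"}},"required":["plan"]}

```bash
mkdir -p pics; cat > h.py <<'E'
import numpy as np, cv2
from workcell import sense, optics, sign_off
def cloud(cam):
    im,d=optics.snapshot(cam); m=optics.camera_model(cam); K=np.array(m["K"]); T=np.array(m["world_from_camera"])
    v,u=np.indices(d.shape); p=np.stack([(u-K[0,2])/K[0,0]*d,(v-K[1,2])/K[1,1]*d,d],-1)
    P=p@T[:3,:3].T+T[:3,3]; P[d==0]=np.nan
    return im,d,P
def proj(cam,p):
    m=optics.camera_model(cam); K=np.array(m["K"]); T=np.linalg.inv(np.array(m["world_from_camera"]))
    q=K@(T[:3,:3]@np.array(p)+T[:3,3]); return q[:2]/q[2]
E
python3 - <<'E'
from h import *
s=sense(); print({k:np.round(v,3) for k,v in s.items()})
for c in("scene","top"):
    im,d,P=cloud(c); cv2.imwrite(f"pics/{c}0.png",im); m=optics.camera_model(c); print(c,np.round(m["K"],1).tolist(),np.round(m["world_from_camera"],3).tolist())
    for n in("mould","clip","fork","pad"):
        for r in optics.regions_of(n,c)[:2]:
            g=r["region"]; print(n,round(r["confidence"],2),np.round(r["box"]),np.round(np.nanmedian(P[g],0),3),np.round(np.nanpercentile(P[g],[2,98],axis=0),3).tolist())
E
```

```text
{'time_s': np.float64(0.0), 'joints': array([ 1.188,  0.384,  0.044,  1.6  , -0.018,  1.161, -0.05 ]), 'joint_vel': array([ 0.   ,  0.001, -0.002,  0.001,  0.   ,  0.   , -0.001]), 'joint_torque': array([ 0.0000e+00, -4.3346e+01,  1.0250e+00, -2.4951e+01,  1.1000e-02,
        1.1000e-02,  0.0000e+00]), 'position': array([ 0.182, -0.623,  0.23 ]), 'eef_rot': array([-1.523,  1.568,  1.904]), 'force': array([-0.636, -0.022,  0.293]), 'wrist_torque': array([0.015, 0.028, 0.006]), 'gripper_width': np.float64(0.086)}
scene [[392.7, 0.0, 315.5], [0.0, 392.7, 203.6], [0.0, 0.0, 1.0]] [[0.606, 0.666, -0.434, 1.048], [0.795, -0.517, 0.317, -0.408], [-0.013, -0.537, -0.843, 1.061], [0.0, 0.0, 0.0, 1.0]]
mould 0.82 [332. 203.  76.  82.] [0.556 0.009 0.05 ] [[0.428, -0.087, 0.009], [0.66, 0.119, 0.064]]
clip 0.62 [326. 195.  12.  12.] [0.518 0.014 0.056] [[0.508, -0.002, 0.052], [0.534, 0.033, 0.061]]
fork 0.9 [237. 257.  26.  30.] [ 0.518 -0.309  0.013] [[0.492, -0.332, 0.005], [0.538, -0.281, 0.088]]
pad 0.9 [237. 266.  64.  57.] [ 0.543 -0.338  0.002] [[0.464, -0.393, -0.002], [0.598, -0.255, 0.007]]
pad 0.37 [215. 336.  52.  55.] [ 0.641 -0.474  0.021] [[0.578, -0.495, 0.001], [0.75, -0.452, 0.027]]
top [[433.3, 0.0, 318.7], [0.0, 433.3, 198.8], [0.0, 0.0, 1.0]] [[-0.021, -0.984, 0.179, 0.291], [-1.0, 0.021, -0.002, -0.062], [-0.002, -0.179, -0.984, 1.293], [0.0, 0.0, 0.0, 1.0]]
mould 0.68 [289. 194.  82.  86.] [0.534 0.021 0.051] [[0.422, -0.079, 0.029], [0.647, 0.122, 0.064]]
clip 0.43 [286. 198.   8.   3.] [0.52  0.03  0.059] [[0.516, 0.025, 0.056], [0.523, 0.033, 0.063]]
fork 0.61 [401. 199.  21.  18.] [ 0.507 -0.301  0.014] [[0.489, -0.332, 0.007], [0.54, -0.282, 0.091]]
fork 0.4 [403. 196.  54.  53.] [ 0.539 -0.332  0.003] [[0.461, -0.393, -0.002], [0.599, -0.254, 0.01]]
pad 0.68 [403. 197.  54.  54.] [ 0.539 -0.331  0.003] [[0.461, -0.389, -0.002], [0.598, -0.254, 0.009]]
```

```bash
python3 - <<'E'
import cv2,numpy as np
t=cv2.imread("pics/top0.png");s=cv2.imread("pics/scene0.png")
z=lambda a,k,i=cv2.INTER_CUBIC:cv2.resize(a,None,fx=k,fy=k,interpolation=i)
cv2.imwrite("pics/s1.png",s)
cv2.imwrite("pics/t1.png",np.hstack([z(t[145:245,240:340],4),z(t[160:235,365:440],5.34)[:400,:400]]))
cv2.imwrite("pics/s2.png",np.hstack([z(s[150:250,280:380],4),z(s[220:300,195:275],5)]))
E
```

```text
(no output)
```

View pics/s1.png

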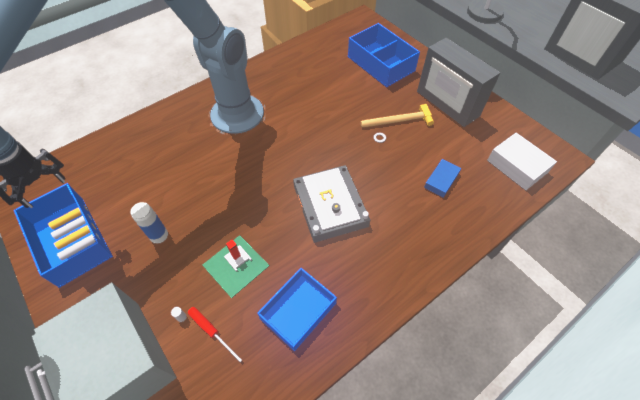

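View pics/t1.png

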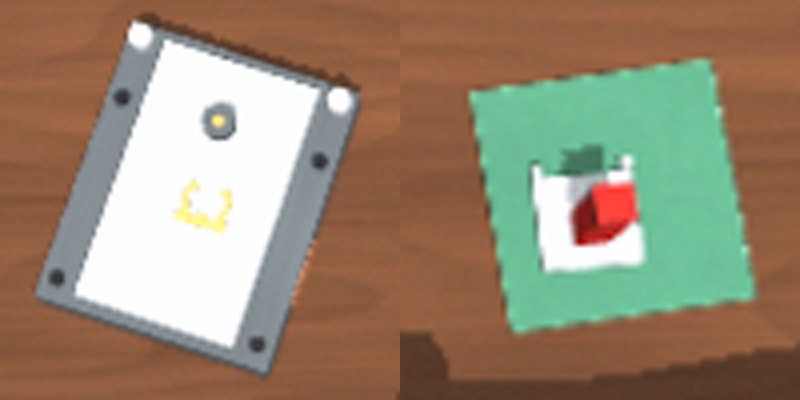

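View pics/s2.png

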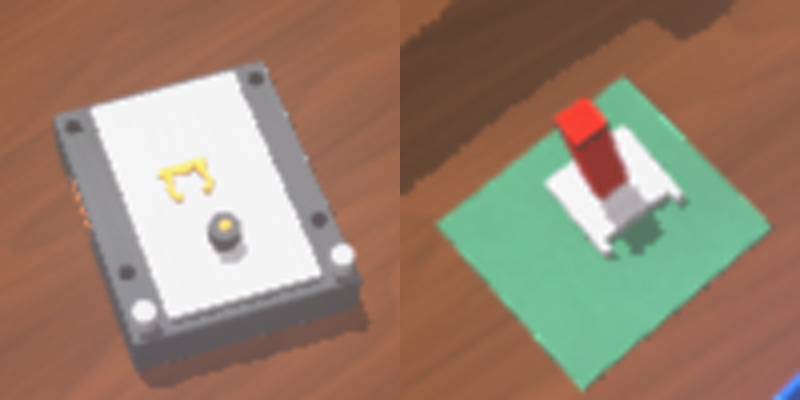

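```bash
cat > fit.py <<'E'
from h import *
from scipy.optimize import minimize
from scipy.spatial import ConvexHull
S=8
def render(cam,polys,pose,box):
    x,y,a=pose; u0,v0,w,h=box; m=optics.camera_model(cam); K=np.array(m["K"]); T=np.linalg.inv(np.array(m["world_from_camera"]))
    im=np.zeros((h*S,w*S),np.uint8); c,s=np.cos(a),np.sin(a)
    for p,hull in polys:
        p=np.array(p,float)/1000; W=np.c_[x+c*p[:,0]-s*p[:,1],y+s*p[:,0]+c*p[:,1],p[:,2]]
        q=(W@T[:3,:3].T+T[:3,3])@K.T; q=q[:,:2]/q[:,2:]
        if hull: q=q[ConvexHull(q).vertices]
        q=(q-[u0,v0]+.5)*S-.5
        cv2.fillPoly(im,[np.round(q*16).astype(np.int32)],255,shift=4)
    return cv2.resize(im,(w,h),interpolation=cv2.INTER_AREA)/255.
def fit(cam,polys,mask,box,p0,ang=.1,blur=.6):
    u,v,w,h=box; M=cv2.GaussianBlur(mask[v:v+h,u:u+w].astype(np.float32),(0,0),.5)
    f=lambda p:np.sum((cv2.GaussianBlur(render(cam,polys,(p[0]/1e3,p[1]/1e3,p[2]/100),box),(0,0),blur)-M)**2)
    p0=np.array([p0[0]*1e3,p0[1]*1e3,p0[2]*100]); best=None
    for k in(1,.4):
        st=p0 if best is None else best.x
        r=minimize(f,st,method="Nelder-Mead",options=dict(initial_simplex=[st,st+[8*k,0,0],st+[0,8*k,0],st+[0,0,15*k]],xatol=.02,fatol=1e-4)); best=r
    return np.array([r.x[0],r.x[1],np.degrees(r.x[2]/100)]).round(1),round(r.fun,2),round(float(np.sum(M**2)),1)
R=lambda x0,x1,y0,y1,z:([[x0,y0,z],[x1,y0,z],[x1,y1,z],[x0,y1,z]],False)
def B(x0,x1,y0,y1,z0,z1): return ([[x,y,z] for x in(x0,x1) for y in(y0,y1) for z in(z0,z1)],True)
def CLIP(z=53):
    arm=lambda s:([[-14,s*20,z+5],[-14,s*13,z+5],[-4,s*15,z+5],[4,s*13.5,z+5],[7,s*7.5,z+5],[12,s*10,z+5],[11,s*16,z+5],[4,s*18.5,z+5],[-4,s*19.5,z+5]],False)
    return [B(-20,-13,-20,20,z,z+5),arm(1),arm(-1)]
def FORK(z): return [B(-22,30,-28,28,z,z+9),B(20,38,23,28,z,z+9),B(20,38,-28,-23,z,z+9)]
def HANDLE(z): return [B(-11,11,-11,11,z+9,z+85)]
PLATE=[R(-100,100,-60,60,53)]
PIN=[B(-13,13,-13,13,53,75)]
def masks(im):
    f=im.astype(float); b,g,r=f[...,0],f[...,1],f[...,2]; mx=f.max(2); mn=f.min(2); sat=(mx-mn)/np.maximum(mx,1)
    yellow=np.clip((np.minimum(r,g)-b)/140,0,1)
    white=((mn>170)&(sat<.2)).astype(float); red=((r>90)&(g<.45*r)&(b<.45*r)).astype(float)
    return yellow,white,red
E
cat > m1.py <<'E'
from fit import *
for c,mb,fb in(("top",(240,145,100,100),(370,165,65,65)),("scene",(280,150,100,100),(195,220,80,80))):
    im=cv2.imread(f"pics/{c}0.png"); ye,wh,re=masks(im); u,v,w,h=mb
    # plate: white plus holes, largest component hull
    sub=np.zeros(im.shape[:2],np.uint8); sub[v:v+h,u:u+w]=wh[v:v+h,u:u+w]*255
    n,l,st,ce=cv2.connectedComponentsWithStats(sub); k=1+np.argmax(st[1:,4]); hull=cv2.convexHull(np.argwhere(l==k)[:,::-1].astype(np.int32)); pm=np.zeros(im.shape[:2],np.uint8); cv2.fillPoly(pm,[hull],1)
    P=fit(c,PLATE,pm,mb,(.535,.02,-.3)); print(c,"mould",P)
    m=P[0]; a=np.radians(m[2]); pin=m[:2]+50*np.array([np.cos(a),np.sin(a)])
    px=proj(c,[pin[0]/1e3,pin[1]/1e3,.075]); print(" pin",pin.round(1),"pix of top",px.round(2))
    yy=ye*0; yy[pm>0]=ye[pm>0]
    g=yy.copy(); V,U=np.indices(g.shape); d=np.hypot(U-px[0],V-px[1])<4; print(" yellow dot",(g*d*U).sum()/(g*d).sum(),(g*d*V).sum()/(g*d).sum()); yy[d]=0
    yy=np.clip(yy/np.percentile(yy[yy>.3],90),0,1)
    print(" clip",fit(c,CLIP(),yy,mb,(.52,.014,-.2)))
    fm=np.clip(wh+re,0,1); print(" fork",fit(c,FORK(3)+HANDLE(3),fm,fb,(.51,-.31,.1)))
    print(" handle",fit(c,HANDLE(3),re,fb,(.51,-.31,.1)))
    cv2.imwrite(f"pics/mk_{c}.png",(np.hstack([x[v:v+h,u:u+w] for x in(pm,yy)])*255).astype(np.uint8))
E
python3 m1.py
```

```text
top mould (array([537.1,  21.6, -19.4]), np.float64(60.77), 2889.0)
 pin [584.3   5. ] pix of top [294.11 174.85]
 yellow dot 294.1472754050074 174.76141384388808
 clip (array([530.4,  14.5, -17.1]), np.float64(7.44), 38.1)
 fork (array([ 508.2, -308.6,    3.8]), np.float64(24.89), 283.3)
 handle (array([ 509.1, -309.4,   23.2]), np.float64(14.48), 84.7)
scene mould (array([538. ,  21.4, -19.7]), np.float64(66.06), 2242.7)
 pin [585.1   4.5] pix of top [335.75 206.22]
 yellow dot 335.7868098159509 205.75460122699386
 clip (array([530.3,  15.1, -17. ]), np.float64(4.23), 31.0)
 fork (array([ 505.5, -307.1,    4. ]), np.float64(45.34), 327.2)
 handle (array([ 505.7, -307.3,   -9.6]), np.float64(15.59), 112.0)
```

```bash
python3 - <<'E'
from h import *
from scipy.spatial.transform import Rotation as Ro
s=sense(); R=Ro.from_euler('xyz',s["eef_rot"]).as_matrix(); print(R.round(3)); print(np.degrees(np.arctan2(R[1,1],R[0,1])), s["position"])
E
```

```text
[[ 0.     0.281 -0.96 ]
 [ 0.    -0.96  -0.281]
 [-1.    -0.    -0.   ]]
-73.68098981449543 [ 0.18263238 -0.62379366  0.23126395]
```

View pics/mk_top.png

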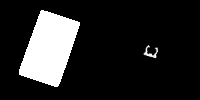

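Request:
carry_out(
  plan=[
    {"x": 35,"y": 35,"fingers": 0},
    {"x": 70,"y": 70,"turn": -4},
    {"x": 105,"y": 105,"turn": -8},
    {"x": 140,"y": 140,"turn": -12.4},
    {"x": 175,"y": 172,"turn": -12.4},
  ],
)

```text
$.plan[0]: bad value
```

Request:
carry_out(
  plan=[
    {"x": 35,"y": 35},
    {"x": 70,"y": 70},
    {"x": 105,"y": 105},
    {"x": 140,"y": 138},
    {"x": 149,"y": 144},
  ],
)

```text
$.plan[0]: bad value
```

Request:
carry_out(
  plan=[
    {"z": -40},
    {"z": -80},
    {"z": -100},
    {"z": -100},
    {"z": -100},
  ],
)

```text
$.plan[0]: bad value
```

```bash
python3 - <<'E'
from h import *
s=sense(); print(s["position"],s["force"],s["eef_rot"])
z=lambda a,k:cv2.resize(a,None,fx=k,fy=k,interpolation=cv2.INTER_CUBIC)
a,_,_=cloud("top"); b,_,_=cloud("scene")
cv2.imwrite("pics/g1.png",np.hstack([z(a[150:250,350:450],4),z(b[200:300,185:285],4)]))
E
```

```text
[ 0.18263238 -0.62379366  0.23126395] [ 0.4747448  -0.17017724 -0.21650288] [-2.16559305  1.5707532   1.26082007]
```

View pics/g1.png

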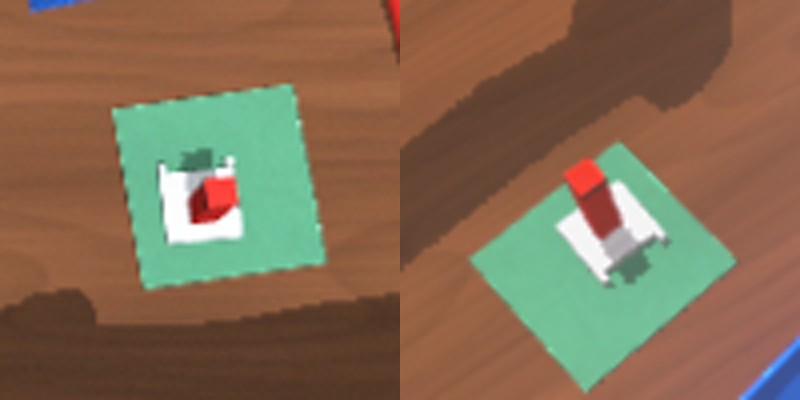

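The moves were refused, and the picture shows the arm hasn't moved. The fork is still standing on its pad at top crop (200,200). I'll give every key in each row.

Request:
carry_out(
  plan=[
    {"x": 35,"y": 35,"z": 0,"turn": 0,"fingers": 0},
    {"x": 70,"y": 70,"z": 0,"turn": -4,"fingers": 0},
    {"x": 105,"y": 105,"z": 0,"turn": -8,"fingers": 0},
    {"x": 140,"y": 140,"z": 0,"turn": -12.4,"fingers": 0},
    {"x": 175,"y": 172,"z": 0,"turn": -12.4,"fingers": 0},
  ],
)

```text
time_s: 1.1
position: [0.359, -0.45, 0.2316]
eef_rot: [2.409, 1.57, -0.665]
force: [0.8, -0.3, -0.6]
gripper_width: 0.0855
```

Request:
carry_out(
  plan=[
    {"x": 35,"y": 34,"z": 0,"turn": 0,"fingers": 0},
    {"x": 70,"y": 68,"z": 0,"turn": 0,"fingers": 0},
    {"x": 105,"y": 102,"z": 0,"turn": 0,"fingers": 0},
    {"x": 140,"y": 136,"z": 0,"turn": 0,"fingers": 0},
    {"x": 149,"y": 144,"z": 0,"turn": 0,"fingers": 0},
  ],
)

```text
time_s: 1.6
position: [0.5124, -0.3, 0.2318]
eef_rot: [-2.474, 1.565, 0.748]
force: [0.8, 1.0, -0.2]
gripper_width: 0.0854
```

Request:
carry_out(
  plan=[
    {"x": 0,"y": 0,"z": -40,"turn": 0,"fingers": 0},
    {"x": 0,"y": 0,"z": -80,"turn": 0,"fingers": 0},
    {"x": 0,"y": 0,"z": -105,"turn": 0,"fingers": 0},
    {"x": 0,"y": 0,"z": -105,"turn": 0,"fingers": 0},
    {"x": 0,"y": 0,"z": -105,"turn": 0,"fingers": 0},
  ],
)

```text
time_s: 2.1
position: [0.5065, -0.3084, 0.1265]
eef_rot: [0.016, 1.57, -3.058]
force: [-0.4, 0.1, 0.7]
gripper_width: 0.0854
```

```bash
python3 - <<'E'
from h import *
s=sense(); print(s["position"],s["force"],s["eef_rot"])
z=lambda a,k:cv2.resize(a,None,fx=k,fy=k,interpolation=cv2.INTER_CUBIC)
a,_,_=cloud("top"); b,_,_=cloud("scene")
cv2.imwrite("pics/g2.png",np.hstack([z(a[150:250,350:450],4),z(b[200:300,185:285],4)]))
E
```

```text
[ 0.50649327 -0.30835734  0.12651708] [-0.42846612  0.11491808  0.65691372] [ 0.01627509  1.57048538 -3.05757221]
```

View pics/g2.png

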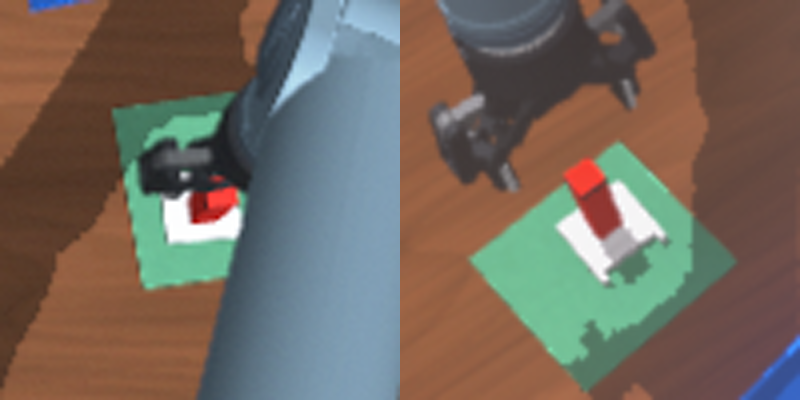

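The picture shows the open fingers above the handle, one on each side along the fork's y (scene crop tips near (515,185) and (630,105), handle at (585,180)). I'll go down and grip.

Request:
carry_out(
  plan=[
    {"x": 0,"y": 0,"z": -30,"turn": 0,"fingers": 0},
    {"x": 0,"y": 0,"z": -60,"turn": 0,"fingers": 0},
    {"x": 0,"y": 0,"z": -85,"turn": 0,"fingers": 0},
    {"x": 0,"y": 0,"z": -100,"turn": 0,"fingers": 0},
    {"x": 0,"y": 0,"z": -100,"turn": 0,"fingers": 0.3},
  ],
)

```text
time_s: 2.7
position: [0.506, -0.3076, 0.0255]
eef_rot: [-0.562, 1.569, 2.648]
force: [-0.2, -0.0, -0.7]
gripper_width: 0.0735
```

Request:
carry_out(
  plan=[
    {"x": 0,"y": 0,"z": 0,"turn": 0,"fingers": 0.6},
    {"x": 0,"y": 0,"z": 0,"turn": 0,"fingers": 0.7},
    {"x": 0,"y": 0,"z": 0,"turn": 0,"fingers": 0.8},
    {"x": 0,"y": 0,"z": 0,"turn": 0,"fingers": 1},
    {"x": 0,"y": 0,"z": 0,"turn": 0,"fingers": 1},
  ],
  squeeze=30,
)

```text
time_s: 3.2
position: [0.5079, -0.3086, 0.0278]
eef_rot: [2.551, 1.568, -0.522]
force: [-1.0, 0.0, 5.9]
gripper_width: 0.0221
```

Request:
carry_out(
  plan=[
    {"x": 0,"y": 0,"z": 0,"turn": 0,"fingers": 1},
    {"x": 0,"y": 0,"z": 0,"turn": 0,"fingers": 1},
    {"x": 0,"y": 0,"z": 0,"turn": 0,"fingers": 1},
    {"x": 0,"y": 0,"z": 0,"turn": 0,"fingers": 1},
    {"x": 0,"y": 0,"z": 0,"turn": 0,"fingers": 1},
  ],
  squeeze=110,
)

```text
time_s: 3.7
position: [0.5082, -0.3088, 0.028]
eef_rot: [2.549, 1.567, -0.524]
force: [-0.1, -0.1, 6.0]
gripper_width: 0.0206
```

Request:
carry_out(
  plan=[
    {"x": 0,"y": 0,"z": 15,"turn": 0,"fingers": 1},
    {"x": 0,"y": 0,"z": 50,"turn": 0,"fingers": 1},
    {"x": 0,"y": 0,"z": 90,"turn": 0,"fingers": 1},
    {"x": 0,"y": 0,"z": 100,"turn": 0,"fingers": 1},
    {"x": 0,"y": 0,"z": 100,"turn": 0,"fingers": 1},
  ],
)

```text
time_s: 4.2
position: [0.5079, -0.3084, 0.1285]
eef_rot: [2.553, 1.567, -0.52]
force: [-0.4, -0.0, -3.1]
gripper_width: 0.0206
```

```bash
cat > st.py <<'E'
from h import *
from scipy.spatial.transform import Rotation as Ro
s=sense(); R=Ro.from_euler('xyz',s["eef_rot"]).as_matrix()
print("pos",(s["position"]*1e3).round(1),"jaw",np.degrees(np.arctan2(R[1,1],R[0,1])).round(2),"xaxis",R[:,0].round(4),"F",s["force"].round(2),"M",s["wrist_torque"].round(2),"w",s["gripper_width"].round(4),"t",s["time_s"])
E
python3 st.py
```

```text
Traceback (most recent call last):
  File "st.py", line 4, in <module>
    print("pos",(s["position"]*1e3).round(1),"jaw",np.degrees(np.arctan2(R[1,1],R[0,1])).round(2),"xaxis",R[:,0].round(4),"F",s["force"].round(2),"M",s["wrist_torque"].round(2),"w",s["gripper_width"].round(4),"t",s["time_s"])
                                                                                                                                                                                     ^^^^^^^^^^^^^^^^^^^^^^^^
AttributeError: 'float' object has no attribute 'round'
```

Request:
carry_out(
  plan=[
    {"x": -6,"y": 40,"z": 10,"turn": -5,"fingers": 1},
    {"x": -12,"y": 85,"z": 10,"turn": -10,"fingers": 1},
    {"x": -18,"y": 130,"z": 10,"turn": -15,"fingers": 1},
    {"x": -24,"y": 175,"z": 10,"turn": -20.9,"fingers": 1},
    {"x": -30,"y": 220,"z": 10,"turn": -20.9,"fingers": 1},
  ],
)

```text
time_s: 4.7
position: [0.4736, -0.0858, 0.1338]
eef_rot: [0.152, 1.566, 2.996]
force: [0.2, 0.2, -2.2]
gripper_width: 0.0207
```

Request:
carry_out(
  plan=[
    {"x": -4,"y": 40,"z": 0,"turn": 0,"fingers": 1},
    {"x": -8,"y": 80,"z": 0,"turn": 0,"fingers": 1},
    {"x": -14,"y": 115,"z": 0,"turn": 0,"fingers": 1},
    {"x": -14,"y": 123,"z": 0,"turn": 0,"fingers": 1},
    {"x": -14,"y": 123,"z": -20,"turn": 0,"fingers": 1},
  ],
)

```text
time_s: 5.2
position: [0.4632, 0.0379, 0.1165]
eef_rot: [-2.523, 1.568, 0.328]
force: [1.0, -0.3, -2.2]
gripper_width: 0.0207
```

```bash
sed -i 's/s\["gripper_width"\].round(4)/round(s["gripper_width"],4)/' st.py; python3 st.py; python3 - <<'E'
from h import *
z=lambda a,k:cv2.resize(a,None,fx=k,fy=k,interpolation=cv2.INTER_CUBIC)
a,_,_=cloud("top"); b,_,_=cloud("scene"); cv2.imwrite("pics/top3.png",a);cv2.imwrite("pics/scene3.png",b)
cv2.imwrite("pics/g3.png",np.hstack([z(a[145:245,240:340],4),z(b[140:240,280:380],4)]))
E
```

```text
pos [463.2  37.9 116.5] jaw -106.69 xaxis [ 2.6e-03  9.0e-04 -1.0e+00] F [ 1.02 -0.29 -2.22] M [-0.03 -0.11 -0.08] w 0.0207 t 5.2
```

View pics/g3.png

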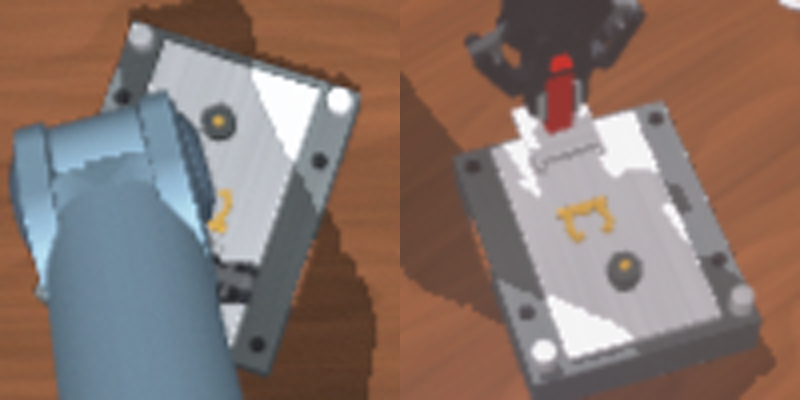

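Request:
carry_out(
  plan=[
    {"x": 0,"y": -2,"z": -20,"turn": 0,"fingers": 1},
    {"x": 0,"y": -2,"z": -30,"turn": 0,"fingers": 1},
    {"x": 0,"y": -2,"z": -34,"turn": 0,"fingers": 1},
    {"x": 0,"y": -2,"z": -34,"turn": 0,"fingers": 1},
    {"x": 0,"y": -2,"z": -34,"turn": 0,"fingers": 1},
  ],
)

```text
time_s: 5.8
position: [0.463, 0.0331, 0.0826]
eef_rot: [-2.675, 1.57, 0.17]
force: [0.3, 0.5, -1.1]
gripper_width: 0.0207
```

```bash
cat > m2.py <<'E'
import sys
from fit import *
zf=float(sys.argv[1]); cx,cy,ca=map(float,sys.argv[2:5]); fx,fy,fa=map(float,sys.argv[5:8])
c="scene"; im,_,_=cloud(c); n=sys.argv[8]; cv2.imwrite(f"pics/{n}.png",im); mb=(280,140,100,100)
f=im.astype(float); b,g,r=f[...,0],f[...,1],f[...,2]
ye=np.clip((1-b/np.maximum(np.minimum(r,g),1)),0,1); ye[r<60]=0
yy=ye*0; u,v=proj(c,[cx/1e3,cy/1e3,.058]).astype(int); yy[v-11:v+12,u-13:u+14]=ye[v-11:v+12,u-13:u+14]
V,U=np.indices(ye.shape); px=proj(c,[.5847,.0048,.075]); yy[np.hypot(U-px[0],V-px[1])<3.5]=0
yy=np.clip(yy-.25,0,1); yy=np.clip(yy/np.percentile(yy[yy>.1],85),0,1)
C=fit(c,CLIP(),yy,mb,(cx/1e3,cy/1e3,np.radians(ca))); print("clip",C)
k=C[0]; d=np.array([584.8,4.9])-k[:2]; print(" to pin: dist",np.hypot(*d).round(1),"bearing",np.degrees(np.arctan2(d[1],d[0])).round(1))
q=cv2.resize(im[140:240,280:380],None,fx=6,fy=6,interpolation=cv2.INTER_CUBIC)
def draw(polys,pose,col):
    a=np.radians(pose[2]); 
    for p,_ in polys:
        P=[proj(c,[(pose[0]+np.cos(a)*x-np.sin(a)*y)/1e3,(pose[1]+np.sin(a)*x+np.cos(a)*y)/1e3,z/1e3]) for x,y,z in p]
        cv2.polylines(q,[np.round((np.array(P)-[280,140]+.5)*6).astype(np.int32)],True,col,1)
Z=zf+9; T=[([[30,-23,Z],[38,-23,Z],[38,-28,Z],[-22,-28,Z],[-22,28,Z],[38,28,Z],[38,23,Z],[30,23,Z]],0)]
draw([([[-20,-20,58],[-20,20,58],[-13,20,58],[-13,-20,58]],0)],k,(255,0,0)); draw(T,(fx,fy,fa),(0,200,0))
cv2.imwrite(f"pics/{n}_z.png",q[:,:600])
E
python3 st.py; python3 m2.py 57.5 530.4 14.8 -17 462.5 36.5 -16.7 g4
```

```text
pos [463.   33.1  82.6] jaw -107.0 xaxis [ 5.e-04  1.e-04 -1.e+00] F [ 0.32  0.48 -1.11] M [ 0.03 -0.   -0.01] w 0.0207 t 5.8
clip (array([530.2,  14.5, -20. ]), np.float64(9.59), 19.8)
 to pin: dist 55.4 bearing -10.0
```

View pics/g4_z.png

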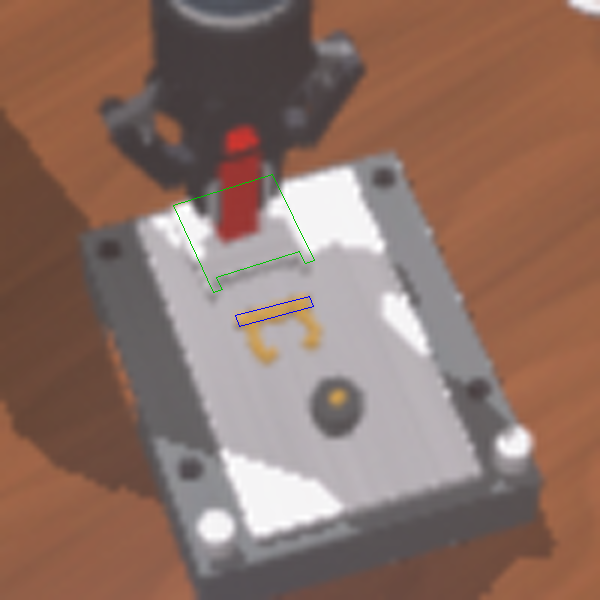

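The fork overlay (green) matches the fork. Its face is near (259,268), the clip's back bar is centred near (275,312), and the pin is near (337,405) in this 6x crop. I'll lower the fork to about 1.5 mm clearance and approach.

Request:
carry_out(
  plan=[
    {"x": 0,"y": 0,"z": -1.5,"turn": 0,"fingers": 1},
    {"x": 0,"y": 0,"z": -3,"turn": 0,"fingers": 1},
    {"x": 0,"y": 0,"z": -3,"turn": 0,"fingers": 1},
    {"x": 0,"y": 0,"z": -3,"turn": 0,"fingers": 1},
    {"x": 0,"y": 0,"z": -3,"turn": 0,"fingers": 1},
  ],
)

```text
time_s: 6.35
position: [0.4627, 0.0332, 0.0793]
eef_rot: [-2.62, 1.571, 0.226]
force: [-0.0, -0.9, -2.6]
gripper_width: 0.0207
```

```bash
python3 st.py
```

```text
pos [462.7  33.2  79.3] jaw -106.98 xaxis [ 2.e-04  0.e+00 -1.e+00] F [-0.04 -0.88 -2.59] M [ 0.04 -0.03 -0.06] w 0.0207 t 6.35
```

Request:
carry_out(
  plan=[
    {"x": 4,"y": -1.2,"z": 0,"turn": 0,"fingers": 1},
    {"x": 8,"y": -2.4,"z": 0,"turn": 0,"fingers": 1},
    {"x": 12,"y": -3.7,"z": 0,"turn": 0,"fingers": 1},
    {"x": 15,"y": -4.6,"z": 0,"turn": 0,"fingers": 1},
    {"x": 15,"y": -4.6,"z": 0,"turn": 0,"fingers": 1},
  ],
)

```text
time_s: 6.85
position: [0.4785, 0.0284, 0.0794]
eef_rot: [-2.667, 1.57, 0.178]
force: [0.0, -0.1, -2.6]
gripper_width: 0.0208
```

```bash
python3 st.py; python3 m2.py 54.5 530.4 14.8 -17 476.5 31 -17 g5
```

```text
pos [478.5  28.4  79.4] jaw -107.02 xaxis [ 7.e-04  1.e-04 -1.e+00] F [ 0.03 -0.14 -2.6 ] M [ 0.07 -0.   -0.01] w 0.0208 t 6.85
clip (array([529.8,  14.8, -20.1]), np.float64(8.57), 22.1)
 to pin: dist 55.9 bearing -10.2
```

View pics/g5_z.png

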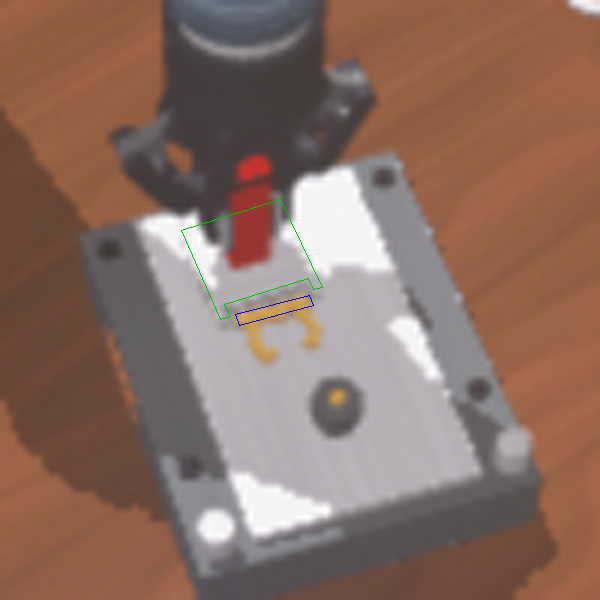

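Fork face near (267,293), clip bar back edge near (273,303), and the tines straddle the bar. There's no contact force yet. I'll close the gap, then push along a gentle curve.

Request:
carry_out(
  plan=[
    {"x": 2,"y": -0.6,"z": 0,"turn": 0,"fingers": 1},
    {"x": 4,"y": -1.2,"z": 0,"turn": 0,"fingers": 1},
    {"x": 6,"y": -1.8,"z": 0,"turn": 0,"fingers": 1},
    {"x": 7.6,"y": -2.3,"z": 0,"turn": 0,"fingers": 1},
    {"x": 7.6,"y": -2.3,"z": 0,"turn": 0,"fingers": 1},
  ],
)

```text
time_s: 7.4
position: [0.4856, 0.0262, 0.0793]
eef_rot: [-2.74, 1.57, 0.105]
force: [0.1, 0.4, -3.4]
gripper_width: 0.0209
```

Request:
carry_out(
  plan=[
    {"x": 2.2,"y": -1.2,"z": 0,"turn": 1,"fingers": 1},
    {"x": 4.4,"y": -2.5,"z": 0,"turn": 2,"fingers": 1},
    {"x": 6.7,"y": -3.7,"z": 0,"turn": 3,"fingers": 1},
    {"x": 9,"y": -4.9,"z": 0,"turn": 4,"fingers": 1},
    {"x": 11.2,"y": -6.2,"z": 0,"turn": 5,"fingers": 1},
  ],
)

```text
time_s: 7.9
position: [0.4967, 0.0199, 0.0793]
eef_rot: [-2.373, 1.571, 0.561]
force: [0.6, -0.3, -2.1]
gripper_width: 0.0208
```

Request:
carry_out(
  plan=[
    {"x": 2.3,"y": -1.2,"z": 0,"turn": 1,"fingers": 1},
    {"x": 4.6,"y": -2.5,"z": 0,"turn": 2,"fingers": 1},
    {"x": 7,"y": -3.7,"z": 0,"turn": 3,"fingers": 1},
    {"x": 7,"y": -3.7,"z": 0,"turn": 3,"fingers": 1},
    {"x": 7,"y": -3.7,"z": 0,"turn": 3,"fingers": 1},
  ],
)

```text
time_s: 8.4
position: [0.5037, 0.0163, 0.0793]
eef_rot: [-2.727, 1.57, 0.257]
force: [-0.1, -0.3, -2.2]
gripper_width: 0.0206
```

```bash
python3 st.py; python3 m2.py 54.5 551.5 9.8 -9 502.1 17.6 -9 g6; sed -i 's/(1-b/(1-1.0*b/' m2.py; python3 m2.py 54.5 551.5 9.8 -12 502.1 17.6 -9 g6
```

```text
pos [503.7  16.3  79.3] jaw -98.99 xaxis [ 4.e-04  1.e-04 -1.e+00] F [-0.14 -0.34 -2.22] M [0.02 0.   0.02] w 0.0206 t 8.4
clip (array([554.8,   9.8,  -9.3]), np.float64(9.4), 23.5)
 to pin: dist 30.4 bearing -9.3
clip (array([554.9,  10.2, -10.1]), np.float64(9.21), 23.5)
 to pin: dist 30.4 bearing -10.1
```

View pics/g6_z.png

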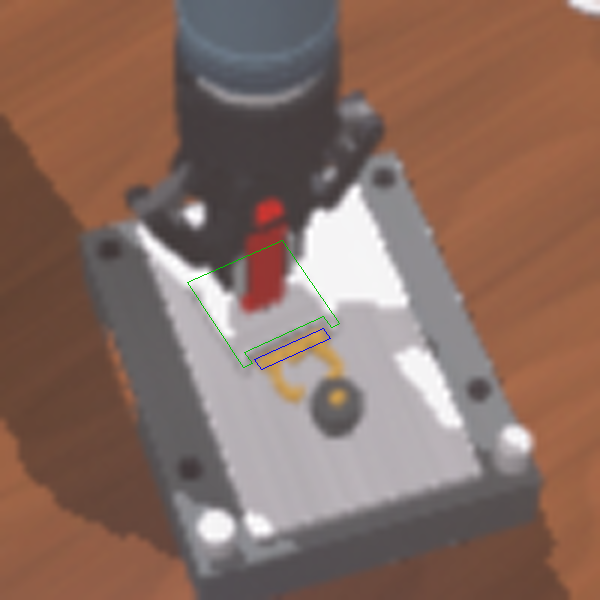

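The clip is flush in the fork (bar (255–330, 330–370)) with its mouth facing the pin (337,405). Heading and bearing both come out at about -9.5°. I'll push on along that line.

Request:
carry_out(
  plan=[
    {"x": 2.5,"y": -0.4,"z": 0,"turn": -0.5,"fingers": 1},
    {"x": 5,"y": -0.8,"z": 0,"turn": -0.5,"fingers": 1},
    {"x": 7.5,"y": -1.2,"z": 0,"turn": -0.5,"fingers": 1},
    {"x": 10,"y": -1.7,"z": 0,"turn": -0.5,"fingers": 1},
    {"x": 12,"y": -2,"z": 0,"turn": -0.5,"fingers": 1},
  ],
)

```text
time_s: 9.0
position: [0.5158, 0.0143, 0.0793]
eef_rot: [-2.882, 1.571, 0.094]
force: [-0.9, 0.0, -1.8]
gripper_width: 0.021
```

Request:
carry_out(
  plan=[
    {"x": 0.5,"y": -0.1,"z": 0,"turn": 0,"fingers": 1},
    {"x": 1,"y": -0.2,"z": 0,"turn": 0,"fingers": 1},
    {"x": 1.5,"y": -0.25,"z": 0,"turn": 0,"fingers": 1},
    {"x": 2,"y": -0.3,"z": 0,"turn": 0,"fingers": 1},
    {"x": 2,"y": -0.3,"z": 0,"turn": 0,"fingers": 1},
  ],
)

```text
time_s: 9.5
position: [0.5175, 0.0141, 0.0793]
eef_rot: [-2.834, 1.571, 0.142]
force: [0.1, -0.5, -3.2]
gripper_width: 0.0206
```

Request:
carry_out(
  plan=[
    {"x": 0.5,"y": -0.1,"z": 0,"turn": 0,"fingers": 1},
    {"x": 1,"y": -0.2,"z": 0,"turn": 0,"fingers": 1},
    {"x": 1.5,"y": -0.25,"z": 0,"turn": 0,"fingers": 1},
    {"x": 2,"y": -0.3,"z": 0,"turn": 0,"fingers": 1},
    {"x": 2,"y": -0.3,"z": 0,"turn": 0,"fingers": 1},
  ],
)

```text
time_s: 10.0
position: [0.519, 0.0138, 0.0791]
eef_rot: [0.26, 1.57, -3.047]
force: [-1.9, 0.1, -2.0]
gripper_width: 0.0206
```

Request:
carry_out(
  plan=[
    {"x": 0.5,"y": -0.1,"z": 0,"turn": 0,"fingers": 1},
    {"x": 1,"y": -0.2,"z": 0,"turn": 0,"fingers": 1},
    {"x": 1.5,"y": -0.25,"z": 0,"turn": 0,"fingers": 1},
    {"x": 2,"y": -0.3,"z": 0,"turn": 0,"fingers": 1},
    {"x": 2,"y": -0.3,"z": 0,"turn": 0,"fingers": 1},
  ],
)

```text
time_s: 10.5
position: [0.5202, 0.0135, 0.0789]
eef_rot: [0.222, 1.568, -3.085]
force: [-3.8, 0.9, 0.8]
gripper_width: 0.0211
```

```bash
python3 st.py; python3 m2.py 54.5 571 7.2 -9.5 519.5 14.6 -9.5 g7
```

```text
pos [520.2  13.5  78.9] jaw -99.48 xaxis [-2.6e-03 -1.0e-04 -1.0e+00] F [-3.76  0.86  0.84] M [ 0.13  1.17 -0.02] w 0.0211 t 10.5
clip (array([570.9,   7.7,  -8.7]), np.float64(11.45), 22.5)
 to pin: dist 14.2 bearing -11.4
```

Request:
carry_out(
  plan=[
    {"x": 0,"y": 0,"z": 0.8,"turn": 0,"fingers": 1},
    {"x": 0.5,"y": -0.1,"z": 0.8,"turn": 0,"fingers": 1},
    {"x": 1,"y": -0.2,"z": 0.8,"turn": 0,"fingers": 1},
    {"x": 1,"y": -0.2,"z": 0.8,"turn": 0,"fingers": 1},
    {"x": 1,"y": -0.2,"z": 0.8,"turn": 0,"fingers": 1},
  ],
  squeeze=120,
)

```text
time_s: 11.05
position: [0.5219, 0.0133, 0.0797]
eef_rot: [0.189, 1.57, -3.118]
force: [-5.8, 1.0, -3.1]
gripper_width: 0.0207
```

```bash
python3 st.py
```

```text
pos [521.9  13.3  79.7] jaw -99.48 xaxis [-0.0013 -0.     -1.    ] F [-5.8   1.   -3.05] M [0.12 1.2  0.  ] w 0.0207 t 11.05
```

Request:
carry_out(
  plan=[
    {"x": 0.5,"y": -0.1,"z": 0,"turn": 0,"fingers": 1},
    {"x": 1,"y": -0.2,"z": 0,"turn": 0,"fingers": 1},
    {"x": 1.5,"y": -0.25,"z": 0,"turn": 0,"fingers": 1},
    {"x": 2,"y": -0.3,"z": 0,"turn": 0,"fingers": 1},
    {"x": 2,"y": -0.3,"z": 0,"turn": 0,"fingers": 1},
  ],
)

```text
time_s: 11.55
position: [0.5241, 0.0129, 0.0799]
eef_rot: [0.259, 1.57, -3.048]
force: [-4.1, 1.2, -3.3]
gripper_width: 0.0208
```

Request:
carry_out(
  plan=[
    {"x": 0.5,"y": -0.1,"z": 0,"turn": 0,"fingers": 1},
    {"x": 1,"y": -0.2,"z": 0,"turn": 0,"fingers": 1},
    {"x": 1.5,"y": -0.25,"z": 0,"turn": 0,"fingers": 1},
    {"x": 2,"y": -0.3,"z": 0,"turn": 0,"fingers": 1},
    {"x": 2,"y": -0.3,"z": 0,"turn": 0,"fingers": 1},
  ],
)

```text
time_s: 12.05
position: [0.5279, 0.0124, 0.0806]
eef_rot: [-2.992, 1.568, -0.016]
force: [-2.5, -0.3, -3.0]
gripper_width: 0.0208
```

```bash
python3 st.py; python3 m2.py 55 575 6.2 -9.5 523.5 14.1 -9.5 g8
```

```text
pos [527.9  12.4  80.6] jaw -99.5 xaxis [ 0.003 -0.    -1.   ] F [-2.5  -0.33 -3.02] M [-0.01  0.68 -0.01] w 0.0208 t 12.05
clip (array([577. ,   6.5,  -4.6]), np.float64(16.16), 18.1)
 to pin: dist 8.0 bearing -11.6
```

Request:
carry_out(
  plan=[
    {"x": 0.5,"y": -0.1,"z": -0.2,"turn": 0,"fingers": 1},
    {"x": 1,"y": -0.2,"z": -0.3,"turn": 0,"fingers": 1},
    {"x": 1.5,"y": -0.25,"z": -0.3,"turn": 0,"fingers": 1},
    {"x": 2,"y": -0.3,"z": -0.3,"turn": 0,"fingers": 1},
    {"x": 2,"y": -0.3,"z": -0.3,"turn": 0,"fingers": 1},
  ],
)

```text
time_s: 12.6
position: [0.529, 0.0123, 0.0799]
eef_rot: [-2.994, 1.57, -0.018]
force: [-2.6, -0.3, -2.0]
gripper_width: 0.0209
```

Request:
carry_out(
  plan=[
    {"x": 0.5,"y": -0.1,"z": 0,"turn": 0,"fingers": 1},
    {"x": 1,"y": -0.2,"z": 0,"turn": 0,"fingers": 1},
    {"x": 1,"y": -0.2,"z": 0,"turn": 0,"fingers": 1},
  ],
)

```text
time_s: 12.9
position: [0.5305, 0.0122, 0.0802]
eef_rot: [-2.859, 1.569, 0.117]
force: [0.2, -0.3, -2.6]
gripper_width: 0.0203
```

Request:
carry_out(
  plan=[
    {"x": 0.5,"y": -0.1,"z": 0,"turn": 0,"fingers": 1},
    {"x": 1,"y": -0.2,"z": 0,"turn": 0,"fingers": 1},
    {"x": 1,"y": -0.2,"z": 0,"turn": 0,"fingers": 1},
  ],
)

```text
time_s: 13.2
position: [0.5315, 0.0121, 0.0802]
eef_rot: [-2.836, 1.569, 0.14]
force: [0.1, -1.5, -2.1]
gripper_width: 0.0206
```

Request:
carry_out(
  plan=[
    {"x": 0.5,"y": -0.1,"z": 0,"turn": 0,"fingers": 1},
    {"x": 1,"y": -0.2,"z": 0,"turn": 0,"fingers": 1},
    {"x": 1,"y": -0.2,"z": 0,"turn": 0,"fingers": 1},
  ],
)

```text
time_s: 13.5
position: [0.5318, 0.0119, 0.0799]
eef_rot: [-2.709, 1.57, 0.267]
force: [-1.2, 0.2, -2.2]
gripper_width: 0.0208
```

Request:
carry_out(
  plan=[
    {"x": 0.5,"y": -0.1,"z": 0,"turn": 0,"fingers": 1},
    {"x": 0.5,"y": -0.1,"z": 0,"turn": 0,"fingers": 1},
  ],
)

```text
time_s: 13.7
position: [0.532, 0.0117, 0.0798]
eef_rot: [-2.523, 1.571, 0.453]
force: [-0.4, -0.1, -1.6]
gripper_width: 0.0207
```

Request:
carry_out(
  plan=[
    {"x": 0.5,"y": -0.1,"z": 0,"turn": 0,"fingers": 1},
    {"x": 0.5,"y": -0.1,"z": 0,"turn": 0,"fingers": 1},
  ],
)

```text
time_s: 13.9
position: [0.5327, 0.0115, 0.0798]
eef_rot: [-3.062, 1.57, -0.086]
force: [0.1, 0.3, -3.3]
gripper_width: 0.0209
```

Request:
carry_out(
  plan=[
    {"x": 0.5,"y": -0.1,"z": 0,"turn": 0,"fingers": 1},
    {"x": 0.5,"y": -0.1,"z": 0,"turn": 0,"fingers": 1},
  ],
)

```text
time_s: 14.1
position: [0.5332, 0.0113, 0.0798]
eef_rot: [-3.085, 1.57, -0.109]
force: [0.2, 0.5, -3.0]
gripper_width: 0.0203
```

Request:
carry_out(
  plan=[
    {"x": 0.5,"y": -0.1,"z": 0,"turn": 0,"fingers": 1},
    {"x": 0.5,"y": -0.1,"z": 0,"turn": 0,"fingers": 1},
  ],
)

```text
time_s: 14.3
position: [0.5336, 0.0113, 0.0798]
eef_rot: [-3.104, 1.571, -0.128]
force: [-0.5, 0.2, -2.0]
gripper_width: 0.0208
```

Request:
carry_out(
  plan=[
    {"x": 0.5,"y": -0.1,"z": 0,"turn": 0,"fingers": 1},
    {"x": 0.5,"y": -0.1,"z": 0,"turn": 0,"fingers": 1},
  ],
)

```text
time_s: 14.5
position: [0.534, 0.0112, 0.0798]
eef_rot: [2.957, 1.571, -0.35]
force: [0.1, 0.3, -2.5]
gripper_width: 0.0209
```

Request:
carry_out(
  plan=[
    {"x": 0.5,"y": -0.1,"z": 0,"turn": 0,"fingers": 1},
    {"x": 0.5,"y": -0.1,"z": 0,"turn": 0,"fingers": 1},
  ],
)

```text
time_s: 14.7
position: [0.5344, 0.0112, 0.0797]
eef_rot: [0.253, 1.571, -3.054]
force: [0.1, 0.3, -2.2]
gripper_width: 0.0206
```

```bash
python3 st.py; python3 m2.py 55 583 4.8 -9.5 532 12.6 -9.5 g9
```

```text
pos [534.4  11.2  79.7] jaw -99.48 xaxis [-2.e-04 -0.e+00 -1.e+00] F [ 0.08  0.27 -2.18] M [ 0.03  0.08 -0.01] w 0.0206 t 14.7
clip (array([583.9,   5.4, -10.2]), np.float64(24.06), 13.1)
 to pin: dist 1.0 bearing -29.1
```

View pics/g9_z.png

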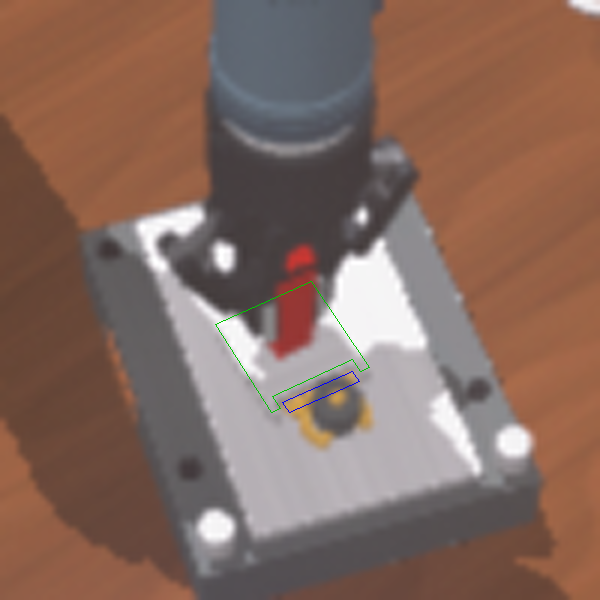

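The clip's arms now wrap the pin: bar (283–358, 372–412), arms past the pin at (315,440) and (368,415). I'll keep creeping forward until the force climbs.

Request:
carry_out(
  plan=[
    {"x": 0.5,"y": -0.1,"z": 0,"turn": 0,"fingers": 1},
    {"x": 0.5,"y": -0.1,"z": 0,"turn": 0,"fingers": 1},
  ],
)

```text
time_s: 14.95
position: [0.5345, 0.0111, 0.0796]
eef_rot: [0.175, 1.57, -3.132]
force: [-2.3, 1.2, -1.8]
gripper_width: 0.0206
```

Request:
carry_out(
  plan=[
    {"x": 0.5,"y": -0.1,"z": 0,"turn": 0,"fingers": 1},
    {"x": 0.5,"y": -0.1,"z": 0,"turn": 0,"fingers": 1},
  ],
)

```text
time_s: 15.15
position: [0.5345, 0.0111, 0.0795]
eef_rot: [0.165, 1.569, 3.141]
force: [-2.5, 0.3, 0.1]
gripper_width: 0.0209
```

Request:
carry_out(
  plan=[
    {"x": 0.5,"y": -0.1,"z": 0,"turn": 0,"fingers": 1},
    {"x": 0.5,"y": -0.1,"z": 0,"turn": 0,"fingers": 1},
  ],
)

```text
time_s: 15.35
position: [0.5347, 0.0111, 0.0794]
eef_rot: [0.168, 1.568, -3.139]
force: [-4.8, 1.2, 1.1]
gripper_width: 0.0205
```

Request:
carry_out(
  plan=[
    {"x": 0,"y": 0,"z": 0.8,"turn": 0,"fingers": 1},
    {"x": 0.5,"y": -0.1,"z": 0.8,"turn": 0,"fingers": 1},
    {"x": 0.5,"y": -0.1,"z": 0.8,"turn": 0,"fingers": 1},
  ],
)

```text
time_s: 15.65
position: [0.5348, 0.011, 0.0797]
eef_rot: [0.119, 1.567, 3.096]
force: [-5.2, 0.2, -2.8]
gripper_width: 0.0207
```

Request:
carry_out(
  plan=[
    {"x": 0.5,"y": -0.1,"z": 0,"turn": 0,"fingers": 1},
    {"x": 0.5,"y": -0.1,"z": 0,"turn": 0,"fingers": 1},
  ],
)

```text
time_s: 15.85
position: [0.5349, 0.011, 0.0797]
eef_rot: [0.14, 1.566, 3.116]
force: [-5.9, 0.5, -1.9]
gripper_width: 0.0206
```

```bash
python3 st.py
```

```text
pos [534.9  11.   79.7] jaw -99.46 xaxis [-4.5e-03  1.0e-04 -1.0e+00] F [-5.86  0.55 -1.88] M [0.36 1.39 0.01] w 0.0206 t 15.85
```

Request:
carry_out(
  plan=[
    {"x": 0.5,"y": -0.1,"z": 0.3,"turn": 0,"fingers": 1},
    {"x": 1,"y": -0.2,"z": 0.3,"turn": 0,"fingers": 1},
    {"x": 1,"y": -0.2,"z": 0.3,"turn": 0,"fingers": 1},
  ],
)

```text
time_s: 16.15
position: [0.535, 0.011, 0.0797]
eef_rot: [0.134, 1.564, 3.111]
force: [-6.9, 2.7, -1.0]
gripper_width: 0.0206
```

Request:
carry_out(
  plan=[
    {"x": 0.5,"y": -0.1,"z": 0.3,"turn": 0,"fingers": 1},
    {"x": 1,"y": -0.2,"z": 0.3,"turn": 0,"fingers": 1},
    {"x": 1,"y": -0.2,"z": 0.3,"turn": 0,"fingers": 1},
  ],
)

```text
time_s: 16.45
position: [0.5351, 0.011, 0.0797]
eef_rot: [0.136, 1.562, 3.113]
force: [-7.2, 2.0, -0.9]
gripper_width: 0.0207
```

```bash
python3 st.py
```

```text
pos [535.1  11.   79.7] jaw -99.45 xaxis [-8.3e-03  2.0e-04 -1.0e+00] F [-7.16  1.97 -0.88] M [0.44 1.91 0.1 ] w 0.0207 t 16.45
```

Request:
carry_out(
  plan=[
    {"x": 0.5,"y": -0.1,"z": 0.3,"turn": 0,"fingers": 1},
    {"x": 1,"y": -0.2,"z": 0.5,"turn": 0,"fingers": 1},
    {"x": 1.5,"y": -0.25,"z": 0.5,"turn": 0,"fingers": 1},
    {"x": 2,"y": -0.3,"z": 0.5,"turn": 0,"fingers": 1},
    {"x": 2,"y": -0.3,"z": 0.5,"turn": 0,"fingers": 1},
  ],
)

```text
time_s: 16.95
position: [0.5353, 0.0109, 0.0798]
eef_rot: [0.148, 1.559, 3.124]
force: [-10.1, 2.6, 1.5]
gripper_width: 0.0207
```

```bash
python3 st.py
```

```text
pos [535.3  10.9  79.8] jaw -99.43 xaxis [-1.220e-02  2.000e-04 -9.999e-01] F [-10.14   2.61   1.53] M [0.61 2.5  0.  ] w 0.0207 t 16.95
```

Request:
carry_out(
  plan=[
    {"x": 0,"y": 0,"z": 0.7,"turn": 0,"fingers": 1},
    {"x": 0.7,"y": -0.1,"z": 1.2,"turn": 0,"fingers": 1},
    {"x": 1.4,"y": -0.2,"z": 1.2,"turn": 0,"fingers": 1},
    {"x": 2,"y": -0.3,"z": 1.2,"turn": 0,"fingers": 1},
    {"x": 2,"y": -0.3,"z": 1.2,"turn": 0,"fingers": 1},
  ],
)

```text
time_s: 17.45
position: [0.5355, 0.0109, 0.0801]
eef_rot: [0.145, 1.555, 3.123]
force: [-11.4, 3.0, -0.9]
gripper_width: 0.0208
```

```bash
python3 st.py
```

```text
pos [535.5  10.9  80.1] jaw -99.42 xaxis [-1.600e-02  3.000e-04 -9.999e-01] F [-11.42   2.96  -0.92] M [0.64 2.82 0.04] w 0.0208 t 17.45
```

Request:
carry_out(
  plan=[
    {"x": 0.7,"y": -0.1,"z": 0.4,"turn": 0,"fingers": 1},
    {"x": 1.4,"y": -0.2,"z": 0.8,"turn": 0,"fingers": 1},
    {"x": 2,"y": -0.3,"z": 0.8,"turn": 0,"fingers": 1},
    {"x": 2.6,"y": -0.4,"z": 0.8,"turn": 0,"fingers": 1},
    {"x": 2.6,"y": -0.4,"z": 0.8,"turn": 0,"fingers": 1},
  ],
)

```text
time_s: 17.95
position: [0.5357, 0.0108, 0.0802]
eef_rot: [0.149, 1.55, 3.126]
force: [-14.5, 2.6, 1.0]
gripper_width: 0.0207
```

```bash
python3 st.py
```

```text
pos [535.7  10.8  80.2] jaw -99.4 xaxis [-2.110e-02  3.000e-04 -9.998e-01] F [-14.49   2.55   0.97] M [0.8  3.51 0.02] w 0.0207 t 17.95
```

Request:
carry_out(
  plan=[
    {"x": 0,"y": 0,"z": 0.8,"turn": 0,"fingers": 1},
    {"x": 0.6,"y": -0.1,"z": 1,"turn": 0,"fingers": 1},
    {"x": 1.2,"y": -0.2,"z": 1,"turn": 0,"fingers": 1},
    {"x": 1.2,"y": -0.2,"z": 1,"turn": 0,"fingers": 1},
    {"x": 1.2,"y": -0.2,"z": 1,"turn": 0,"fingers": 1},
  ],
)

```text
time_s: 18.45
position: [0.5358, 0.0108, 0.0805]
eef_rot: [0.143, 1.548, 3.121]
force: [-15.9, 3.7, -0.8]
gripper_width: 0.0205
```

```bash
python3 st.py
```

```text
pos [535.8  10.8  80.5] jaw -99.39 xaxis [-2.320e-02  5.000e-04 -9.997e-01] F [-15.92   3.74  -0.75] M [0.94 3.64 0.04] w 0.0205 t 18.45
```

A firm push of about 16 N has been reached. I'll back straight off, reversing the z compensation as the load comes off.

Request:
carry_out(
  plan=[
    {"x": -3.5,"y": 0.55,"z": -1.4,"turn": 0,"fingers": 1},
    {"x": -7,"y": 1.1,"z": -2.8,"turn": 0,"fingers": 1},
    {"x": -10.5,"y": 1.7,"z": -4,"turn": 0,"fingers": 1},
    {"x": -14,"y": 2.3,"z": -4,"turn": 0,"fingers": 1},
    {"x": -17,"y": 2.8,"z": -4,"turn": 0,"fingers": 1},
  ],
)

```text
time_s: 18.95
position: [0.5323, 0.0115, 0.0817]
eef_rot: [-2.97, 1.565, 0.005]
force: [0.7, 0.0, -1.8]
gripper_width: 0.0206
```

Request:
carry_out(
  plan=[
    {"x": -5,"y": 0.85,"z": 0,"turn": 0,"fingers": 1},
    {"x": -10,"y": 1.7,"z": 0,"turn": 0,"fingers": 1},
    {"x": -16,"y": 2.7,"z": 0,"turn": 0,"fingers": 1},
    {"x": -22,"y": 3.7,"z": 0,"turn": 0,"fingers": 1},
    {"x": -22,"y": 3.7,"z": 0,"turn": 0,"fingers": 1},
  ],
)

```text
time_s: 19.45
position: [0.5064, 0.0157, 0.0805]
eef_rot: [0.346, 1.57, -2.96]
force: [-0.0, 0.2, -3.4]
gripper_width: 0.0207
```

```bash
python3 st.py; python3 m2.py 55 583.5 5 -9.5 504 17 -9.5 g10
```

```text
pos [506.4  15.7  80.5] jaw -99.45 xaxis [-1.3e-03 -2.0e-04 -1.0e+00] F [-0.02  0.23 -3.36] M [0.01 0.01 0.01] w 0.0207 t 19.45
clip (array([584.7,   5.8,  -6.8]), np.float64(25.14), 11.3)
 to pin: dist 0.9 bearing -83.7
```

View pics/g10_z.png

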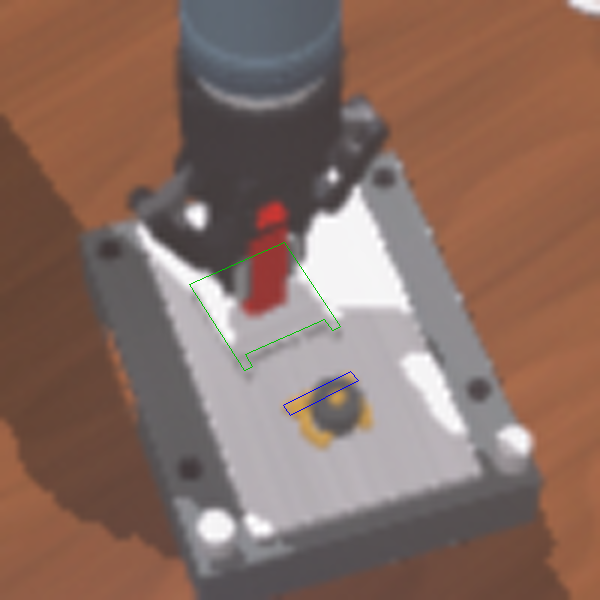

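The clip stays on the pin (bar (285–358, 373–415)) and the fork is clear of it. I'll lift and take the fork back to its original spot on the pad.

Request:
carry_out(
  plan=[
    {"x": 0,"y": 0,"z": 25,"turn": 0,"fingers": 1},
    {"x": 0,"y": 0,"z": 55,"turn": 0,"fingers": 1},
    {"x": 0,"y": -40,"z": 55,"turn": 3,"fingers": 1},
    {"x": 0,"y": -82,"z": 55,"turn": 7,"fingers": 1},
    {"x": 0,"y": -124,"z": 55,"turn": 13.4,"fingers": 1},
  ],
)

```text
time_s: 20.0
position: [0.5084, -0.1095, 0.1364]
eef_rot: [2.772, 1.569, -0.295]
force: [1.5, 0.1, -2.5]
gripper_width: 0.0206
```

Request:
carry_out(
  plan=[
    {"x": 0,"y": -40,"z": 0,"turn": 0,"fingers": 1},
    {"x": 0,"y": -80,"z": 0,"turn": 0,"fingers": 1},
    {"x": 1,"y": -120,"z": 0,"turn": 0,"fingers": 1},
    {"x": 1.7,"y": -160,"z": 0,"turn": 0,"fingers": 1},
    {"x": 1.7,"y": -190,"z": 0,"turn": 0,"fingers": 1},
  ],
)

```text
time_s: 20.5
position: [0.509, -0.3023, 0.1357]
eef_rot: [1.781, 1.569, -1.295]
force: [-0.1, -0.9, -2.4]
gripper_width: 0.0206
```

Request:
carry_out(
  plan=[
    {"x": 0,"y": -10,"z": 0,"turn": 0,"fingers": 1},
    {"x": 0,"y": -10,"z": -40,"turn": 0,"fingers": 1},
    {"x": 0,"y": -10,"z": -75,"turn": 0,"fingers": 1},
    {"x": 0,"y": -10,"z": -90,"turn": 0,"fingers": 1},
    {"x": 0,"y": -10,"z": -90,"turn": 0,"fingers": 1},
  ],
)

```text
time_s: 21.0
position: [0.5072, -0.306, 0.0427]
eef_rot: [-0.664, 1.564, 2.547]
force: [-0.3, 0.8, -2.3]
gripper_width: 0.0203
```

```bash
python3 st.py
```

```text
pos [ 507.2 -306.    42.7] jaw -86.0 xaxis [-0.0058  0.0039 -1.    ] F [-0.31  0.85 -2.29] M [0.04 0.03 0.01] w 0.0203 t 21.0
```

Now I'll lower the fork gently to touch. The pad contact should come at a TCP z of about 28 mm.

Request:
carry_out(
  plan=[
    {"x": 0,"y": 0,"z": -5,"turn": 0,"fingers": 1},
    {"x": 0,"y": 0,"z": -9,"turn": 0,"fingers": 1},
    {"x": 0,"y": 0,"z": -12,"turn": 0,"fingers": 1},
    {"x": 0,"y": 0,"z": -13,"turn": 0,"fingers": 1},
    {"x": 0,"y": 0,"z": -13,"turn": 0,"fingers": 1},
  ],
)

```text
time_s: 21.5
position: [0.5097, -0.3086, 0.0331]
eef_rot: [2.536, 1.57, -0.537]
force: [0.1, -0.2, -3.5]
gripper_width: 0.0204
```

```bash
python3 st.py
```

```text
pos [ 509.7 -308.6   33.1] jaw -86.09 xaxis [ 6.e-04 -4.e-04 -1.e+00] F [ 0.07 -0.22 -3.49] M [ 0.04 -0.01 -0.04] w 0.0204 t 21.5
```

Request:
carry_out(
  plan=[
    {"x": 0,"y": 0,"z": -2,"turn": 0,"fingers": 1},
    {"x": 0,"y": 0,"z": -3,"turn": 0,"fingers": 1},
    {"x": 0,"y": 0,"z": -4,"turn": 0,"fingers": 1},
    {"x": 0,"y": 0,"z": -4,"turn": 0,"fingers": 1},
  ],
)

```text
time_s: 21.9
position: [0.5093, -0.3083, 0.0284]
eef_rot: [-0.628, 1.57, 2.582]
force: [-0.5, 0.6, -3.1]
gripper_width: 0.0206
```

Request:
carry_out(
  plan=[
    {"x": 0,"y": 0,"z": -0.5,"turn": 0,"fingers": 1},
    {"x": 0,"y": 0,"z": -1,"turn": 0,"fingers": 1},
    {"x": 0,"y": 0,"z": -1,"turn": 0,"fingers": 1},
  ],
)

```text
time_s: 22.2
position: [0.5095, -0.3085, 0.0281]
eef_rot: [0.092, 1.571, -2.981]
force: [-0.7, 1.3, 1.8]
gripper_width: 0.021
```

```bash
python3 st.py
```

```text
pos [ 509.5 -308.5   28.1] jaw -86.08 xaxis [-1.e-04 -0.e+00 -1.e+00] F [-0.66  1.3   1.84] M [0.16 0.29 0.01] w 0.021 t 22.2
```

Request:
carry_out(
  plan=[
    {"x": 0,"y": 0,"z": 0,"turn": 0,"fingers": 1},
    {"x": 0,"y": 0,"z": 0,"turn": 0,"fingers": 1},
    {"x": 0,"y": 0,"z": 0,"turn": 0,"fingers": 0.6},
    {"x": 0,"y": 0,"z": 0,"turn": 0,"fingers": 0.4},
    {"x": 0,"y": 0,"z": 0,"turn": 0,"fingers": 0},
  ],
  squeeze=20,
)

```text
time_s: 22.7
position: [0.5099, -0.3086, 0.0277]
eef_rot: [2.711, 1.57, -0.363]
force: [-0.1, 1.1, 0.7]
gripper_width: 0.0622
```

Request:
carry_out(
  plan=[
    {"x": 0,"y": 0,"z": 0,"turn": 0,"fingers": 0},
    {"x": 0,"y": 0,"z": 0,"turn": 0,"fingers": 0},
    {"x": 0,"y": 0,"z": 0,"turn": 0,"fingers": 0},
    {"x": 0,"y": 0,"z": 0,"turn": 0,"fingers": 0},
    {"x": 0,"y": 0,"z": 0,"turn": 0,"fingers": 0},
  ],
)

```text
time_s: 23.2
position: [0.5094, -0.3084, 0.0276]
eef_rot: [-1.197, 1.571, 2.013]
force: [0.2, -0.0, 0.3]
gripper_width: 0.0855
```

Request:
carry_out(
  plan=[
    {"x": 0,"y": 0,"z": 15,"turn": 0,"fingers": 0},
    {"x": 0,"y": 0,"z": 45,"turn": 0,"fingers": 0},
    {"x": 0,"y": 0,"z": 85,"turn": 0,"fingers": 0},
    {"x": 0,"y": 0,"z": 130,"turn": 0,"fingers": 0},
    {"x": 0,"y": 0,"z": 170,"turn": 0,"fingers": 0},
  ],
)

```text
time_s: 23.7
position: [0.5098, -0.3085, 0.2011]
eef_rot: [2.583, 1.568, -0.49]
force: [1.5, -0.5, 0.4]
gripper_width: 0.0851
```

Request:
carry_out(
  plan=[
    {"x": -30,"y": -35,"z": 20,"turn": 0,"fingers": 0},
    {"x": -60,"y": -70,"z": 20,"turn": 0,"fingers": 0},
    {"x": -90,"y": -105,"z": 20,"turn": 0,"fingers": 0},
    {"x": -120,"y": -140,"z": 20,"turn": 0,"fingers": 0},
    {"x": -120,"y": -140,"z": 20,"turn": 0,"fingers": 0},
  ],
)

```text
time_s: 24.2
position: [0.3812, -0.4565, 0.2191]
eef_rot: [0.976, 1.564, -2.112]
force: [0.5, -0.7, -0.1]
gripper_width: 0.0854
```

```bash
python3 st.py; python3 - <<'E'
from fit import *
for c,mb,fb in(("top",(240,145,100,100),(370,165,65,65)),("scene",(280,150,100,100),(195,220,80,80))):
    im,d,P=cloud(c); cv2.imwrite(f"pics/{c}_end.png",im); ye,wh,re=masks(im)
    fm=np.clip(wh+re,0,1); print(c,"fork",fit(c,FORK(3)+HANDLE(3),fm,fb,(.508,-.308,.07)),"red px",re[fb[1]:fb[1]+fb[3],fb[0]:fb[0]+fb[2]].sum())
    u,v=proj(c,[.5835,.005,.058]).astype(int); yy=ye*0; yy[v-11:v+12,u-13:u+14]=ye[v-11:v+12,u-13:u+14]
    px=proj(c,[.5847,.0048,.075]); V,U=np.indices(ye.shape); yy[np.hypot(U-px[0],V-px[1])<2.5]=0
    yy=np.clip(yy/np.percentile(yy[yy>.3],90),0,1)
    # mask head in template: subtract
    H=[([[13*np.cos(t),13*np.sin(t),z] for t in np.linspace(0,6.28,24) for z in(61,75)],True)]
    hm=render(c,H,(.5847,.0048,0),mb); 
    import fit as F; o=F.render
    F.render=lambda cam,p,q,b:o(cam,p,q,b)*(1-hm)
    print("  clip",F.fit(c,CLIP(),yy,mb,(.583,.005,-.16))); F.render=o
    for n in("hammer","driver","spray","stones","washer","crate","spare_pin"):
        r=optics.regions_of(n,c)
        if r: print("  ",n,round(r[0]["confidence"],2),np.round(r[0]["box"]).tolist(),end="")
    print()
E
```

```text
pos [ 381.2 -456.5  219.1] jaw -86.91 xaxis [-0.0034 -0.0057 -1.    ] F [ 0.52 -0.74 -0.09] M [ 0.    0.04 -0.02] w 0.0854 t 24.2
top fork (array([ 511.4, -308. ,    2.9]), np.float64(54.5), 224.7) red px 94.0
  clip (array([586. ,   5. ,  -9.5]), np.float64(9.14), 40.4)
   hammer 0.72 [147.0, 239.0, 84.0, 53.0]   driver 0.52 [452.0, 156.0, 22.0, 60.0]   spray 0.79 [463.0, 274.0, 31.0, 24.0]   stones 0.84 [175.0, 150.0, 44.0, 32.0]   crate 0.74 [383.0, 124.0, 70.0, 52.0]   spare_pin 0.59 [472.0, 179.0, 13.0, 13.0]
scene fork (array([ 507.2, -306.8,    1.6]), np.float64(95.07), 243.2) red px 132.0
  clip (array([584.7,   5.5,  -8. ]), np.float64(3.52), 17.7)
   hammer 0.71 [398.0, 115.0, 73.0, 28.0]   driver 0.82 [214.0, 336.0, 49.0, 56.0]   spray 0.58 [150.0, 224.0, 36.0, 39.0]   stones 0.41 [214.0, 333.0, 47.0, 55.0]   crate 0.8 [296.0, 312.0, 78.0, 80.0]   spare_pin 0.53 [181.0, 315.0, 17.0, 16.0]
```

```bash
python3 - <<'E'
from fit import *
im,d,P=cloud("scene"); ye,wh,re=masks(im); m=re.astype(bool); m[:220]=0; m[300:]=0; m[:,:195]=0; m[:,275:]=0
Q=P[m]; Q=Q[np.isfinite(Q[:,2])]; t=Q[Q[:,2]>.08]; print("handle top",t.mean(0).round(3),Q[:,2].max().round(3),len(t)); b=Q[(Q[:,2]<.05)]; print("low",b.mean(0).round(3))
w=(wh>0)&(np.indices(wh.shape)[0]>220)&(np.indices(wh.shape)[0]<300)&(np.indices(wh.shape)[1]>195)&(np.indices(wh.shape)[1]<275)
print("foot z pct",np.nanpercentile(P[w][:,2],[5,50,95]).round(4))
s=sense(); print(s["joint_vel"].round(3), s["time_s"]); sign_off()
E
```

```text
handle top [ 0.51  -0.308  0.087] 0.091 56
low [ 0.518 -0.309  0.035]
foot z pct [0.0082 0.0111 0.0144]
[ 0.001  0.    -0.    -0.     0.001 -0.    -0.   ] 25.05
the job is handed in; nothing more can be done
```

The clip is snapped home on the pin, the fork is back upright on its green pad and released, and the job is handed in at about 25 s.

**Push:** I pushed the clip only with the fork, along a gentle curve. Resistance reached about 6 N, faded at the snap, then climbed when the clip bottomed. The final push read about 16 N at the wrist. That was the highest reading, though I read the force only at the end of each short move.

**Last checks:**
- **Clip:** it fits to within about 1.5 mm of the pin axis in both cameras, so it is home within what they can resolve.
- **Fork:** the handle top reads at about 88 mm and the foot is level at about 11 mm, so it is standing upright. It stands about 2–3 mm from where it started.
- **Robot:** the arm is clear and at rest.

**Checks that failed or disagreed:**
- The two cameras differ by up to 4 mm on the fork's x position, close to their combined calibration error.
- The fork's nose rubbed the plate lightly a few times, adding about 3–4 N vertically. I raised it each time.
- The detector did not report the washer in either final image or the stones reliably in the scene image. I did not compare any bystander with its starting position, but the arm never went near them at bench height.

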